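# Break the stuck lid of a curing pot free and hold it just open

### The arm

A 7-joint arm with a two-finger parallel gripper is mounted at the origin on a cart in front of the work surface, level with it; the furniture and walls round the work are solid. World frame = base frame: x ahead of the robot, y to its left, z up, the work surface at z = 0. Lengths are in m, angles in rad, forces in N, time in s.
With the tool pointing down it reaches from about 0.425 to 0.825 m from the base axis. Payload 3.6 kg.
Tool frame: the origin (TCP) lies at the very end of the fingers, on their centre line; the grasp point (between the pads) lies 19 mm behind it; z points along the fingers, y is the line along which they close (so a half turn about z gives the same grasp; the last joint's range is limited). The gripper opens to 93 mm and grips with 3 to 60 N. Pads are 15 mm wide; open, the fingers measure 128 mm over their backs; the gripper's body (75 mm by 188 mm) begins 65 mm behind the grasp point.
Start: joints at [-1.204, 0.615, -0.013, 1.423, 0.008, 1.103, -0.04], TCP at [0.249, 0.6, 0.219] pointing down, gripper open.
Joint ranges: [-3.12, 3.12], [-0.3, 2.06], [-1.34, 1.32], [0.26, 2.42], [-1.36, 4.5], [0.01, 1.98], [-2.84, 2.84]. Speed limits (rad/s): [2.79, 2.79, 3.14, 3.14, 3.14, 3.14, 3.14].

### API

Orientations are given as a unit quaternion [x, y, z, w].
In Python, from workcell import bot gives the robot as it stands. The module is installed in compiled form; this text tells all that it offers.
- The arm moves only by the tool carry_out, never from a script. Its argument "deltas" is a list of rows, each a list of 5 numbers: the shift along the tool's x, y, z in cm, then the turn about the tool's z in rad, then the opening in per cent of the stroke, from 0 (shut) to 100 (fully open). In form: [[tx, ty, tz, yaw, claw], ...]. A call has 1 to 10 rows; each row is the pose to reach, as a shift and turn from the pose commanded when the call began, along the tool's axes at that moment; what a row does not reach only later rows make up. A row lasts 1/8 s, in which the tool goes at most 62.5 mm and 10.7 degrees, less where a joint would pass 70% of its speed; a pose out of reach is approached as far as the arm can. A call with a gripper value outside its range is refused whole. The fingers move at their own pace and stop on an object; the grip force is fixed at half the most. Time passes only in rows, so rows that repeat a pose let the fingers close. It gives the time, the measured TCP pose, the force, the opening and the grip force at its end, in the units of the state.
- bot.read_state(): the state, without advancing time (a new reading comes with each control period).
- bot.snapshot(name): name is "side" or "top" or "wrist"; returns a dict with "image" (384x512x3 uint8, red, green, blue), "fx", "fy", "cx", "cy" (pixels), "R" (3x3) and "t" (3): a world point X has camera coordinates R X + t; the wrist camera has in their place "hand_eye" (4x4, takes a point from camera to tool coordinates, whose origin is the TCP and whose axes are the flange's). Camera axes: x right, y down, z forward; pixel columns grow to the right and rows downward; lengths in m; the calibration is good to about 2 mm. A picture is of the moment at which its call begins: read the wrist's pose just before it. There is no depth.
- bot.hand_in(): hands the job in; it is judged then, once.
Trained networks look in a picture, given as the dict that the camera call returned (one of the last four; its "shot" number tells which), for a name from the list of things; names that differ only in an ending like _2 or _b are one class to them, and where a whole thing is asked for, a point or a joint stands for the part that bears it (a point fixed in the world has none). Each returns a list of dicts, best first, with "p" (0 to 1); they miss things now and then, are a little off and sometimes report something else, mostly with a low value. They report only what shows in the picture. A call takes as long as a camera call. They do not tell look-alikes from the thing itself.
- bot.trace(picture, target): "region" (384x512 bool, what is visible of it) and "xy" ([column, row] in pixels, amid what is visible of it).
The state is a dict: "time": time; "joints": joint angles; "qd": joint speeds; "effort": joint torques, N m; "eef_pos": TCP position; "orientation": TCP orientation; "contact_force": force on the tool from outside, world axes, zero at the start; "ft_torque": the same for the moment, N m; "gripper_width": finger opening in m; "grasp_force": force on a finger pad.
Only numpy, scipy, OpenCV 4.12 (cv2) and the standard library are available. Lean on these libraries where they do the work, as an engineer would, in place of code of your own. Each camera call takes 0.05 s, during which the arm holds its last target. There are 200 camera calls.

### The job

The denture curing pot has cooled and its lid sits stuck in the rubber seal, with water standing round the rim. Stand the open steel drip cup upright in its seat in the pot's open drip drawer and push the drawer fully home, ready for what runs off; only then take the lid by its bar handle, break it free from the seal without jerking it away, and finish while holding it still and level just above the pot, about two centimetres clear of the rim: keep hold of it, do not set it down or let go. Leave everything else on the bench where it stands.

Things in the scene. Friction and masses are not known exactly. Their poses are not given: they have to be found in the camera images.
- curing_pot: Bench-top curing pot, fixed: white housing 180 mm wide with a round steel pot (outer diameter 150 mm, rim 128 mm above the bench) at the back and a lower console in front (66 mm high, front face 150 mm ahead of the pot's axis) that holds a drip drawer. Origin on the bench under the pot's axis; its -x points out of the front, where the drawer is; z up
- drip_drawer (a joint): Drip drawer in the console, slides out along the pot's -x: 0 = fully home, 0.082 m = fully out; starts at 0.076 to 0.082. Slides at 1 to 2 N and stays where left. The console's roof above the shut drawer is 57 mm over the bench, so only an upright, seated cup passes under it. Fully out, the seat's centre is 42 mm ahead of the console's face
- drawer_seat (a point): Middle of the drawer's floor in the cup seat, 10 mm above the bench; moves with the drawer, axes as the pot's. The seat is an open-topped square 62 x 62 mm inside; its rails are 4 mm thick, their tops 28 mm above the bench. The drawer's front panel (top 58 mm above the bench) begins 40 mm ahead of the seat's centre; nothing stands above the rails at the seat's left and right (y)
- drawer_front (a point): Middle of the outer face of the drawer's front panel (92 mm wide, from 8 to 58 mm above the bench), 33 mm above the bench; push here along the pot's +x. A 40 mm wide pull tab stands out 10 mm at 50 mm above the bench
- cup_center (a point): Centre of the drip cup, half-way up: open, thin-walled round steel cup on the bench to the right of the pot, 54 mm in diameter at the rim, 43 mm at its foot, 42 mm high (centre 21 mm above its underside), wall 2 mm, about 80 g; its z points out of the mouth. Of its neighbours the ceramic crucible tapers more and the casting ring is a filled cylinder
- lid_handle (a point): Centre of the bar handle of the pot's lift-off lid: black bar 14 x 14 mm in section, 92 mm long along its own y, 174 mm above the bench when shut, on two posts 36 mm either side of its middle. Under the bar are 25 mm of clear height to the lid. Lid: round, steel, flange 156 mm in diameter lying on the rim 46 mm below this point, 0.3 kg; z up; its yaw varies
- pot_lid: The same lid; origin at the centre of its flange's underside (at the rim, 128 mm above the bench, when shut). A plug with a bead reaches 15 mm down inside the rim, where a springy rubber lip grips it. Lifting at the handle meets a peak of about 14 N (12 to 18), weight of 3 N included, at 4 to 6 mm; past it the lip lets go and may even push the lid up a little; from 14 mm up only the weight is left
- crucible: Bystander: tapered ceramic crucible, 51 x 51 x 40 mm, origin at its underside
- casting_ring: Bystander: filled steel casting ring, a cylinder 55 mm in diameter, 55 mm high, origin at its underside
- cast: Bystander: plaster jaw cast, 53 x 71 x 27 mm, left of the pot, origin at its underside
Not all that is in view belongs to the job. Leave any blue look-alike of the part that bears cup_center alone.

How it is judged:
By the outcome, as a careful person would: the job done as asked, in the order asked, and still so for the second after the job is handed in, while the arm keeps its last pose, push and grip.
It also fails if it takes over 64 s, if anything falls off the work surface, if the arm or the gripper's body presses on something with over 40 N, if the wrist force passes 120 N, or if a joint passes its speed limit or range.

## Working session

There is one attempt and no reset: what is moved stays moved. The work goes in short steps, Python scripts to look and compute and a tool call to move; the robot and the scene stay as the last step left them, time stands still between calls to the robot, and variables do not carry over. Pictures are saved under pics/ and viewed, at most 12 in all, crops included, and the job is handed in when it is done.

Besides the shell and the picture viewer there is one more tool, called after "Call:" by a JSON object that holds its "op" and its "data", one argument or row to a line. carry_out: Moves the arm, as the interface text tells. Its arguments: {"type":"object","properties":{"deltas":{"type":"array","items":{"type":"array","items":{"type":"number"}}}},"required":["deltas"]}

```bash
mkdir -p pics; cat > h.py <<'E'
from workcell import bot
import numpy as np, cv2
from scipy.spatial.transform import Rotation as Ro
def cam(name):
    s=bot.read_state(); d=bot.snapshot(name)
    if 'R' in d and name!='wrist': R,t=np.array(d['R']),np.array(d['t'])
    else:
        H=np.array(d['hand_eye']); Rt=Ro.from_quat(s['orientation']).as_matrix()
        Rc=Rt@H[:3,:3]; o=Rt@H[:3,3]+np.array(s['eef_pos']); R=Rc.T; t=-R@o
    return d,R,t
def onz(d,R,t,px,z):
    px=np.atleast_2d(np.asarray(px,float)); r=np.c_[(px[:,0]-d['cx'])/d['fx'],(px[:,1]-d['cy'])/d['fy'],np.ones(len(px))]@R
    o=-R.T@t; return o+r*((z-o[2])/r[:,2])[:,None]
def proj(d,R,t,X):
    c=np.atleast_2d(X)@R.T+t; return np.c_[d['fx']*c[:,0]/c[:,2]+d['cx'],d['fy']*c[:,1]/c[:,2]+d['cy']]
def save(d,n): cv2.imwrite('pics/'+n,d['image'][:,:,::-1])
E
python3 - <<'E'
from h import *
print({k:np.round(v,3) for k,v in bot.read_state().items()})
ims=[]
for n in ('top','side'):
    d,R,t=cam(n); ims.append(d['image']); print(n,-R.T@t,R[2])
    for k,z in dict(curing_pot=.06,drip_drawer=.03,cup_center=.021,lid_handle=.174,pot_lid=.128,crucible=.02,casting_ring=.03,cast=.013).items():
        for q in bot.trace(d,k)[:3]: print(n,k,round(q['p'],2),np.round(q['xy']),onz(d,R,t,q['xy'],z).round(3),q['region'].sum())
cv2.imwrite('pics/a.png',cv2.resize(np.vstack(ims)[:,:,::-1],None,fx=.78,fy=.78))
E
```

```text
{'time': np.float64(0.0), 'joints': array([-1.205,  0.616, -0.013,  1.425,  0.008,  1.103, -0.04 ]), 'qd': array([ 0.001, -0.002, -0.001, -0.001, -0.   ,  0.   ,  0.001]), 'effort': array([ 1.0000e-03, -4.5892e+01,  2.0900e-01, -1.6575e+01, -6.1000e-02,
        2.0000e-02,  0.0000e+00]), 'eef_pos': array([0.248, 0.6  , 0.218]), 'orientation': array([ 0.195,  0.981, -0.001, -0.   ]), 'contact_force': array([ 0.013, -0.819,  0.444]), 'ft_torque': array([-0.045,  0.013, -0.028]), 'grasp_force': np.float64(0.0), 'gripper_width': np.float64(0.093)}
top [ 0.35014634 -0.01001928  1.2698436 ] [ 0.17924794  0.01479927 -0.98369261]
top curing_pot 0.75 [232. 192.] [[0.565 0.099 0.06 ]] 2802
top drip_drawer 0.88 [230. 220.] [[0.48  0.106 0.03 ]] 582
top cup_center 0.74 [343. 194.] [[ 0.576 -0.257  0.021]] 239
top cup_center 0.58 [312. 188.] [[ 0.591 -0.156  0.021]] 226
top cup_center 0.54 [290. 208.] [[ 0.525 -0.085  0.021]] 234
top lid_handle 0.75 [232. 153.] [[0.66  0.094 0.174]] 2034
top pot_lid 0.57 [234. 151.] [[0.678 0.095 0.128]] 1950
top crucible 0.69 [342. 194.] [[ 0.575 -0.255  0.02 ]]
[... 271 characters left out ...]
er 0.65 [216. 211.] [[0.489 0.112 0.03 ]] 483
side cup_center 0.8 [298. 224.] [[ 0.596 -0.15   0.021]] 288
side cup_center 0.77 [270. 227.] [[ 0.53  -0.087  0.021]] 268
side cup_center 0.71 [325. 236.] [[ 0.587 -0.254  0.021]] 276
side lid_handle 0.82 [257. 165.] [[0.616 0.031 0.174]] 850
side pot_lid 0.96 [251. 164.] [[0.684 0.111 0.128]] 791
side crucible 0.73 [333. 269.] [[ 0.464 -0.354  0.02 ]] 236
side crucible 0.73 [324. 239.] [[ 0.574 -0.259  0.02 ]] 309
side crucible 0.26 [214. 210.] [[0.501 0.13  0.02 ]] 524
side casting_ring 0.68 [285. 245.] [[ 0.465 -0.187  0.03 ]] 426
side casting_ring 0.32 [215. 215.] [[0.469 0.098 0.03 ]] 497
side cast 0.55 [150. 196.] [[0.446 0.396 0.013]] 202
```

View pics/a.png

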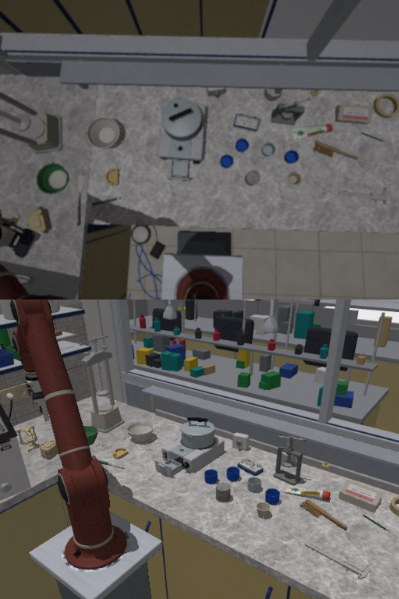

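View crops.

```bash
python3 - <<'E'
from h import *
d,R,t=cam('top'); a=cv2.resize(d['image'][110:260,190:410],(770,525),interpolation=cv2.INTER_CUBIC)
cv2.imwrite('pics/b.png',a[:,:,::-1])
# lid handle: dark pixels on lid
im=d['image'].astype(int); m=(im.max(2)<60); m[:, :]&=False | m
sub=np.zeros_like(m); sub[125:180,205:262]=m[125:180,205:262]
ys,xs=np.nonzero(sub); print(len(xs)); P=onz(d,R,t,np.c_[xs,ys],.181)[:,:2]; c=np.median(P,0); u,s,v=np.linalg.svd(P-P.mean(0)); print('handle',P.mean(0),c,v[0],np.ptp((P-P.mean(0))@v[0]))
d,R,t=cam('side'); b=cv2.resize(d['image'][130:290,180:400],(770,560),interpolation=cv2.INTER_CUBIC)
cv2.imwrite('pics/c.png',b[:,:,::-1])
E
```

```text
394
handle [0.64665943 0.07389328] [0.66008628 0.07713871] [-0.79623296 -0.60499014] 0.14361156663633176
```

View pics/b.png

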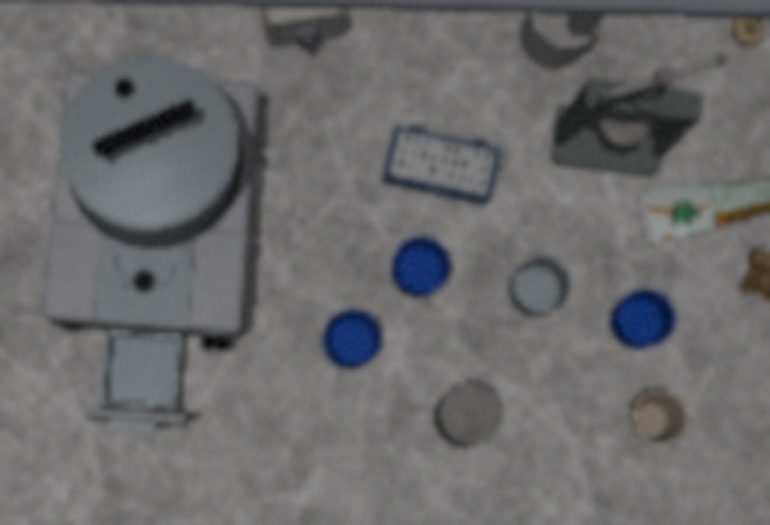

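View pics/c.png

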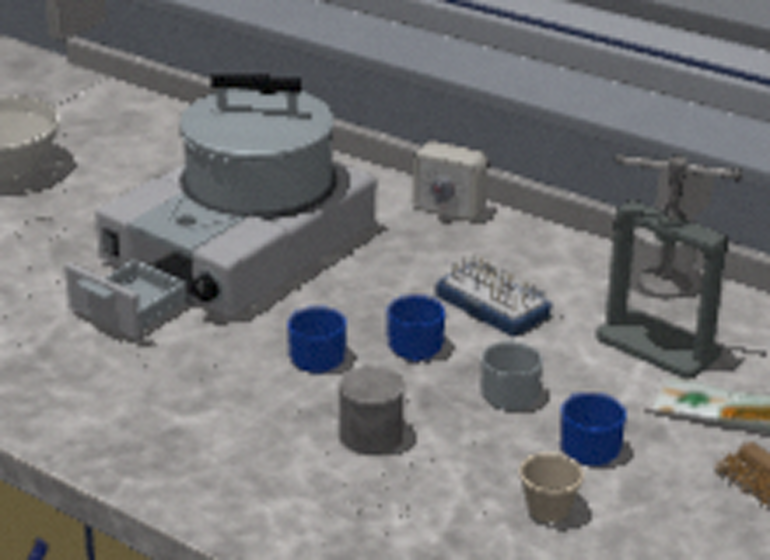

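```bash
cat >> h.py <<'E'
def delta(x,y,z,ang=None):
    "cm shifts in tool axes and yaw so that tool closing axis (y) has world angle ang (mod pi)"
    s=bot.read_state(); M=Ro.from_quat(s['orientation']).as_matrix(); p=np.array(s['eef_pos'])
    d=M.T@(np.array([x,y,z])-p)*100; a=np.arctan2(M[1,1],M[0,1]); w=0
    if ang is not None: w=-((ang-a+np.pi/2)%np.pi-np.pi/2)   # tool z down
    print('delta cm',d.round(2),'yaw',round(w,3),'pos',p.round(4),'closing ang',round(a,3),'t',s['time'],'j7',round(s['joints'][6],2),'F',np.round(s['contact_force'],1),'w',round(s['gripper_width'],4),'gf',s['grasp_force'])
E
python3 - <<'E'
from h import *
d,R,t=cam('top'); c=lambda x,y:(190+x/3.5-.36,110+y/3.5-.36)
for n,p,z in [('h1',(100,150),.181),('h2',(193,107),.181),('lid rim c',(152,142),.128),('cup rim',(539,287),.042),('panelL',(92,413),.058),('panelR',(196,418),.058),('seatL',(110,340),.028),('seatR',(184,343),.028),('consL',(50,318),.066),('consR',(240,332),.066),('ring',(468,408),.055)]: print(n,onz(d,R,t,c(*p),z).round(3))
m=[q for q in bot.trace(d,'cup_center')][0]; print(m['xy'],onz(d,R,t,m['xy'],.03))
H=bot.snapshot('wrist')['hand_eye']; print(np.round(H,3))
delta(.585,-.256,.2,1.57)
E
```

```text
h1 [[0.659 0.134 0.181]]
h2 [[0.697 0.058 0.181]]
lid rim c [[0.682 0.096 0.128]]
cup rim [[ 0.579 -0.255  0.042]]
panelL [[0.451 0.146 0.058]]
panelR [[0.45  0.053 0.058]]
seatL [[0.521 0.136 0.028]]
seatR [[0.52  0.068 0.028]]
consL [[0.535 0.186 0.066]]
consR [[0.526 0.016 0.066]]
ring [[ 0.465 -0.188  0.055]]
[375.9, 201.8] [[ 0.55067152 -0.36020853  0.03      ]]
[[ 0.    -0.966 -0.26   0.072]
 [ 1.    -0.     0.001  0.   ]
 [-0.001 -0.26   0.966 -0.165]
 [ 0.     0.     0.     1.   ]]
delta cm [-63.85 -66.26   1.87] yaw -0.392 pos [0.2488 0.6005 0.2186] closing ang 1.178 t 1.15 j7 -0.04 F [-0.2 -0.1  0.1] w 0.0929 gf 0.0
```

Call:
{"op": "carry_out", "data": {
  "deltas": [
    [0, 0, -5, 0, 100],
    [-10, -10.4, -5, -0.1, 100],
    [-64, -66.3, -5, -0.392, 100],
    [-64, -66.3, -5, -0.392, 100],
    [-64, -66.3, -5, -0.392, 100],
    [-64, -66.3, -5, -0.392, 100],
    [-64, -66.3, -5, -0.392, 100],
    [-64, -66.3, -5, -0.392, 100],
    [-64, -66.3, -5, -0.392, 100],
    [-64, -66.3, -5, -0.392, 100]
  ]
}}

```text
time: 2.4
eef_pos: [0.4555, 0.0753, 0.2691]
orientation: [0.0, 1.0, 0.0, 0.001]
contact_force: [2.2, 1.5, 0.3]
gripper_width: 0.093
grasp_force: 0.0
```

```bash
python3 -c "
from h import *
delta(.579,-.255,.15,1.5708)"
```

```text
delta cm [-12.35 -33.03  11.92] yaw -0.0 pos [0.4555 0.0753 0.2691] closing ang 1.57 t 2.4 j7 1.38 F [2.2 1.5 0.3] w 0.093 gf 0.0
```

```bash
python3 -c "
from h import *
bot.snapshot('wrist'); d,R,t=cam('wrist'); save(d,'d.png'); np.savez('d.npz',R=R,t=t,k=[d['fx'],d['fy'],d['cx'],d['cy']])
for n in ['drip_drawer','lid_handle','pot_lid','curing_pot']:
  for q in bot.trace(d,n)[:1]: print(n,q['p'],q['xy'],q['region'].sum())
delta(.579,-.255,.15,1.5708)"
```

```text
drip_drawer 0.9 [284.2, 179.2] 3148
lid_handle 0.91 [280.4, 321.5] 3452
pot_lid 0.75 [280.7, 320.4] 3353
curing_pot 0.9 [277.4, 229.5] 11023
delta cm [-12.42 -33.37  11.84] yaw 0.001 pos [0.4544 0.0785 0.2687] closing ang 1.572 t 2.7 j7 1.37 F [-1.   0.6 -0.1] w 0.0927 gf 0.0
```

View pics/d.png

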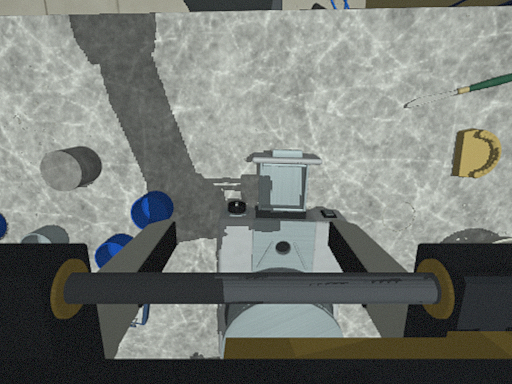

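```bash
python3 -c "
from h import *
f=np.load('d.npz');k=f['k'];d=dict(fx=k[0],fy=k[1],cx=k[2],cy=k[3]);R,t=f['R'],f['t']
print('panel',onz(d,R,t,[[247,159],[320,159]],.058).round(3)); print('seat',onz(d,R,t,[[263,166],[304,166],[306,207],[260,207]],.028).round(3)); print('cons',onz(d,R,t,[[220,222],[343,222]],.066).round(3))
im=cv2.imread('pics/d.png')[140:240,200:360]; cv2.imwrite('pics/e.png',cv2.resize(im,(800,500),interpolation=cv2.INTER_CUBIC))"
```

```text
panel [[0.447 0.057 0.058]
 [0.449 0.151 0.058]]
seat [[0.463 0.079 0.028]
 [0.463 0.136 0.028]
 [0.524 0.141 0.028]
 [0.523 0.074 0.028]]
cons [[0.531 0.019 0.066]
 [0.533 0.184 0.066]]
```

View pics/e.png

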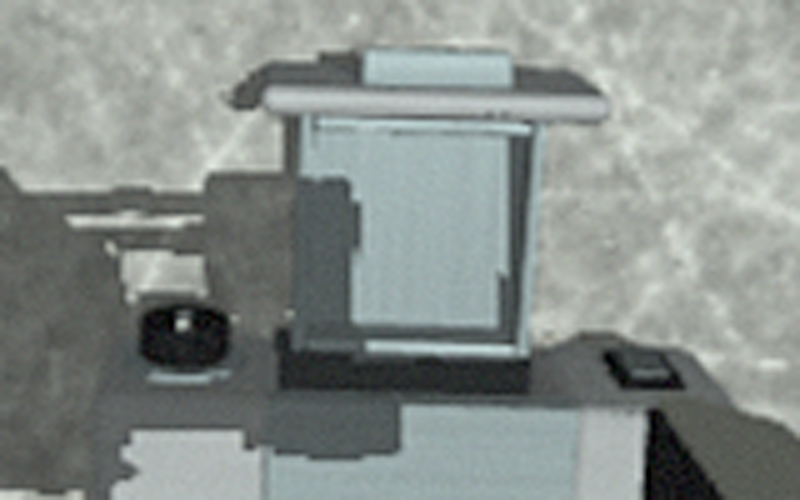

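Call:
{"op": "carry_out", "data": {
  "deltas": [
    [-12.4, -33.4, 0, 0, 100],
    [-12.4, -33.4, 0, 0, 100],
    [-12.4, -33.4, 0, 0, 100],
    [-12.4, -33.4, 4, 0, 100],
    [-12.4, -33.4, 12, 0, 100],
    [-12.4, -33.4, 12, 0, 100],
    [-12.4, -33.4, 12, 0, 100],
    [-12.4, -33.4, 12, 0, 100],
    [-12.4, -33.4, 12, 0, 100],
    [-12.4, -33.4, 12, 0, 100]
  ]
}}

```text
time: 3.95
eef_pos: [0.5796, -0.2551, 0.1503]
orientation: [-0.001, 1.0, 0.0, 0.001]
contact_force: [-0.2, -0.6, 0.5]
gripper_width: 0.0933
grasp_force: 0.0
```

```bash
python3 -c "
from h import *
f=np.load('d.npz');k=f['k'];d=dict(fx=k[0],fy=k[1],cx=k[2],cy=k[3]);R,t=f['R'],f['t']
c=lambda L:[(200+x/5-.4,140+y/5-.4) for x,y in L]
print('panel',onz(d,R,t,c([(262,100),(610,105)]),.058).round(4)); print('tab',onz(d,R,t,c([(362,68),(515,68)]),.052).round(4));print('rail',onz(d,R,t,c([(286,120),(545,120),(536,350),(410,350),(410,127)]),.028).round(4))
d,R,t=cam('wrist'); save(d,'f.png')
for q in bot.trace(d,'cup_center')[:4]:
  u=q['region']; ys,xs=np.nonzero(u); e=cv2.fitEllipse(cv2.convexHull(np.c_[xs,ys].astype(np.float32))); print(q['p'],q['xy'],u.sum(),e,onz(d,R,t,[q['xy'],[xs.min(),ys.mean()],[xs.max(),ys.mean()]],.042).round(4), d['image'][u].mean(0))
delta(.579,-.255,.03,1.5708)"
```

```text
panel [[0.4484 0.0636 0.058 ]
 [0.451  0.1536 0.058 ]]
tab [[0.4413 0.0898 0.052 ]
 [0.4419 0.1298 0.052 ]]
rail [[0.4591 0.07   0.028 ]
 [0.4601 0.1426 0.028 ]
 [0.5283 0.1424 0.028 ]
 [0.5278 0.1055 0.028 ]
 [0.4616 0.1048 0.028 ]]
0.88 [426.4, 128.5] 3494 ((427.4690246582031, 131.32164001464844), (59.31294250488281, 75.52915954589844), 81.84760284423828) [[ 0.5233 -0.0949  0.042 ]
 [ 0.5259 -0.1279  0.042 ]
 [ 0.5258 -0.06    0.042 ]] [ 27.35002862  61.2037779  121.96479679]
0.77 [354.3, 198.7] 2607 ((356.00274658203125, 200.15586853027344), (53.72290802001953, 63.89308547973633), 119.16060638427734) [[ 0.5905 -0.1546  0.042 ]
 [ 0.5913 -0.1832  0.042 ]
 [ 0.5912 -0.1236  0.042 ]] [ 29.56079785  67.71729958 136.00575374]
0.67 [247.7, 186.9] 2457 ((247.38397216796875, 186.80528259277344), (55.01258087158203, 57.15242004394531), 172.54586791992188) [[ 0.5789 -0.2586  0.042 ]
 [ 0.5789 -0.2853  0.042 ]
 [ 0.5788 -0.2323  0.042 ]] [112.70614571 124.42205942 124.11843712]
0.58 [154.0, 159.5] 2806 ((150.83023071289062, 158.09323120117188), (57.35358810424805, 62.45222091674805), 77.10393524169922) [[ 0.5524 -0.3467  0.042 ]
 [ 0.5511 -0.3785  0.042 ]
 [ 0.551  -0.3203  0.042 ]] [ 29.29294369  71.23093371 146.61582324]
delta cm [ 0.04  0.09 12.  ] yaw 0.001 pos [ 0.5792 -0.2559  0.15  ] closing ang 1.572 t 4.05 j7 2.04 F [-0.   0.4  0. ] w 0.0933 gf 0.0
```

View pics/f.png

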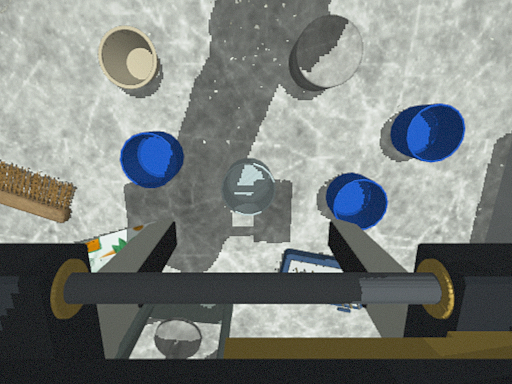

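Call:
{"op": "carry_out", "data": {
  "deltas": [
    [0, -0.25, 3, 0, 75],
    [0, -0.25, 6, 0, 75],
    [0, -0.25, 9, 0, 75],
    [0, -0.25, 11, 0, 75],
    [0, -0.25, 12, 0, 75],
    [0, -0.25, 12.8, 0, 75],
    [0, -0.25, 12.8, 0, 75],
    [0, -0.25, 12.8, 0, 50],
    [0, -0.25, 12.8, 0, 40],
    [0, -0.25, 12.8, 0, 30]
  ]
}}

```text
time: 5.3
eef_pos: [0.5789, -0.2597, 0.0214]
orientation: [0.0, 1.0, -0.0, 0.001]
contact_force: [0.2, 1.1, 2.5]
gripper_width: 0.0523
grasp_force: 29.9
```

Call:
{"op": "carry_out", "data": {
  "deltas": [
    [0, 0, 0, 0, 20],
    [0, 0, 0, 0, 20],
    [0, 0, 0, 0, 20],
    [0, 0, -0.5, 0, 20],
    [0, 0, -1.5, 0, 20],
    [0, 0, -4, 0, 20],
    [0, 0, -8, 0, 20],
    [0, 0, -12, 0, 20],
    [0, 0, -12, 0, 20]
  ]
}}

```text
time: 6.42
eef_pos: [0.5807, -0.2609, 0.1447]
orientation: [0.0, 1.0, -0.002, 0.004]
contact_force: [0.3, 0.1, -1.5]
gripper_width: 0.0523
grasp_force: 29.9
```

```bash
python3 -c "
from h import *
d,R,t=cam('wrist'); save(d,'g.png')
delta(.54,.105,.24,1.558)"
```

```text
delta cm [ 3.91 36.48 -9.83] yaw 0.012 pos [ 0.5791 -0.2599  0.1423] closing ang 1.57 t 6.475 j7 2.05 F [ 0.3  0.5 -2.3] w 0.0522 gf 29.867117082467303
```

Call:
{"op": "carry_out", "data": {
  "deltas": [
    [0, 0, -5, 0, 20],
    [0, 0, -9.8, 0, 20],
    [3.9, 6, -9.8, 0.01, 20],
    [3.9, 12, -9.8, 0.01, 20],
    [3.9, 18, -9.8, 0.01, 20],
    [3.9, 24, -9.8, 0.01, 20],
    [3.9, 30, -9.8, 0.01, 20],
    [3.9, 34, -9.8, 0.01, 20],
    [3.9, 36.5, -9.8, 0.01, 20],
    [3.9, 36.5, -9.8, 0.01, 20]
  ]
}}

```text
time: 7.72
eef_pos: [0.5384, 0.108, 0.2369]
orientation: [0.003, 1.0, 0.0, -0.002]
contact_force: [0.4, -0.0, -0.6]
gripper_width: 0.0521
grasp_force: 29.9
```

Call:
{"op": "carry_out", "data": {
  "deltas": [
    [0, 0, 0, 0, 20],
    [0, 0, 0, 0, 20],
    [0, 0, 0, 0, 20]
  ]
}}

```text
time: 8.1
eef_pos: [0.5399, 0.1041, 0.2386]
orientation: [0.006, 1.0, -0.0, -0.0]
contact_force: [-0.4, 0.2, -1.1]
gripper_width: 0.0521
grasp_force: 29.9
```

```bash
python3 -c "
from h import *
d,R,t=cam('wrist'); save(d,'g.png'); np.savez('g.npz',R=R,t=t,k=[d['fx'],d['fy'],d['cx'],d['cy']])
for q in bot.trace(d,'drip_drawer')[:1]: print(q['p'],q['xy'])
im=np.vstack([cv2.resize(d['image'],(400,300)), np.zeros((0,400,3),np.uint8)])
b=d['image'][20:200,170:390]; b=cv2.resize(b,(880-80,int(180*800/220)),interpolation=cv2.INTER_CUBIC)[:600]
cv2.imwrite('pics/h.png',b[:,:,::-1]); delta(.495,.105,.15,1.558); print(d['fx'],R)"
```

```text
0.98 [252.5, 121.9]
delta cm [ 4.49 -0.02  8.87] yaw 0.001 pos [0.5398 0.1047 0.2387] closing ang 1.559 t 8.2 j7 1.38 F [-0.3  0.1  0.6] w 0.0521 gf 29.8668799654115
292.9557877289094 [[ 1.28104180e-02  9.99917838e-01  4.57899593e-04]
 [ 9.65408698e-01 -1.24875713e-02  2.60442138e-01]
 [ 2.60426458e-01 -2.89431240e-03 -9.65489349e-01]]
```

View pics/g.png

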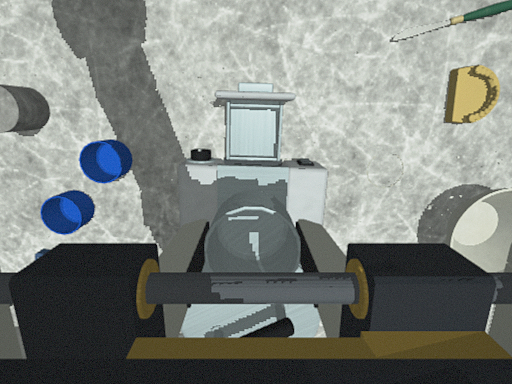

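```bash
python3 -c "
import cv2
im=cv2.imread('pics/g.png')[75:175,190:320]; cv2.imwrite('pics/h2.png',cv2.resize(im,(780,600),interpolation=cv2.INTER_CUBIC))"
```

```text
(no output)
```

View pics/h2.png

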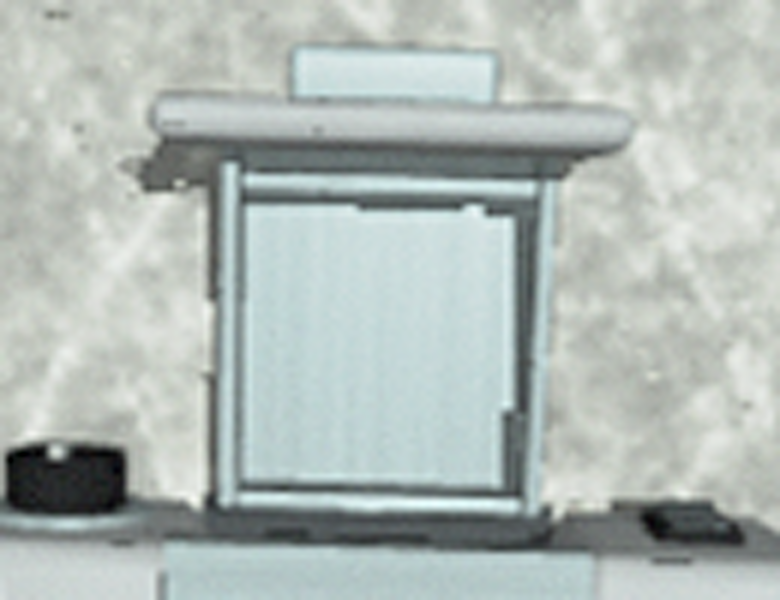

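```bash
python3 -c "
from h import *
f=np.load('g.npz');k=f['k'];d=dict(fx=k[0],fy=k[1],cx=k[2],cy=k[3]);R,t=f['R'],f['t']
c=lambda L:[(190+x/6-.42,75+y/6-.42) for x,y in L]
print('panel out edge',onz(d,R,t,c([(155,100),(632,115)]),.058).round(4)); print('tab',onz(d,R,t,c([(293,75),(496,80)]),.053).round(4));print('rail',onz(d,R,t,c([(220,165),(555,180),(538,510),(217,505),(390,182),(390,501)]),.028).round(4))
print('cup rim c', onz(d,R,t,[[253,240]],.26).round(4))
delta(.495,.105,.15,1.558)"
```

```text
panel out edge [[0.4463 0.0649 0.058 ]
 [0.4501 0.1541 0.058 ]]
tab [[0.4418 0.0906 0.053 ]
 [0.4432 0.129  0.053 ]]
rail [[0.4572 0.0741 0.028 ]
 [0.461  0.1428 0.028 ]
 [0.5293 0.1401 0.028 ]
 [0.5273 0.071  0.028 ]
 [0.461  0.109  0.028 ]
 [0.5269 0.1083 0.028 ]]
cup rim c [[0.5345 0.1052 0.26  ]]
delta cm [ 4.49 -0.02  8.87] yaw 0.001 pos [0.5398 0.1047 0.2387] closing ang 1.559 t 8.2 j7 1.38 F [-0.3  0.1  0.6] w 0.0521 gf 29.8668799654115
```

Call:
{"op": "carry_out", "data": {
  "deltas": [
    [2, 0.1, 0, 0.03, 20],
    [4.6, 0.2, 4, 0.03, 20],
    [4.6, 0.2, 9, 0.03, 20],
    [4.6, 0.2, 13, 0.03, 20],
    [4.6, 0.2, 15, 0.03, 20],
    [4.6, 0.2, 15.5, 0.03, 20],
    [4.6, 0.2, 15.5, 0.03, 20],
    [4.6, 0.2, 15.5, 0.03, 20]
  ]
}}

```text
time: 9.2
eef_pos: [0.4947, 0.1081, 0.0847]
orientation: [0.02, 1.0, 0.0, 0.001]
contact_force: [-1.2, -1.0, -1.4]
gripper_width: 0.0519
grasp_force: 29.9
```

```bash
python3 -c "
from h import *
delta(.494,.107,.0335,1.529)"
```

```text
delta cm [ 0.08 -0.11  5.12] yaw 0.001 pos [0.4947 0.1081 0.0847] closing ang 1.53 t 9.2 j7 1.35 F [-1.2 -1.  -1.4] w 0.0519 gf 29.866945941466838
```

Call:
{"op": "carry_out", "data": {
  "deltas": [
    [0, -0.1, 1.5, 0, 20],
    [0, -0.1, 3, 0, 20],
    [0, -0.1, 4, 0, 20],
    [0, -0.1, 4.6, 0, 20],
    [0, -0.1, 4.9, 0, 20],
    [0, -0.1, 5.1, 0, 20],
    [0, -0.1, 5.1, 0, 20]
  ]
}}

```text
time: 10.07
eef_pos: [0.4939, 0.107, 0.0328]
orientation: [0.02, 1.0, 0.0, 0.0]
contact_force: [-0.3, -0.2, -1.1]
gripper_width: 0.0521
grasp_force: 29.9
```

Call:
{"op": "carry_out", "data": {
  "deltas": [
    [0, 0, 0.1, 0, 20],
    [0, 0, 0.15, 0, 20],
    [0, 0, 0.15, 0, 59],
    [0, 0, 0.15, 0, 62],
    [0, 0, 0.1, 0, 68],
    [0, 0, 0, 0, 75],
    [0, 0, -1.5, 0, 80],
    [0, 0, -4, 0, 80],
    [0, 0, -9, 0, 80],
    [3, 0, -14, 0, 80]
  ]
}}

```text
time: 11.32
eef_pos: [0.4654, 0.1081, 0.1751]
orientation: [0.021, 1.0, 0.0, 0.002]
contact_force: [0.4, 0.5, 0.6]
gripper_width: 0.0743
grasp_force: 0.0
```

```bash
python3 -c "
from h import *
d,R,t=cam('wrist'); save(d,'i.png'); delta(.425,.11,.17,1.529)
d,R,t=cam('side'); b=cv2.resize(d['image'][160:260,170:290],(480,400),interpolation=cv2.INTER_CUBIC)
w=cv2.resize(cv2.imread('pics/i.png')[:,:,::-1],(533-213,400-160)); w=cv2.copyMakeBorder(w,0,160,0,0,cv2.BORDER_CONSTANT); cv2.imwrite('pics/j.png',np.hstack([b,w])[:,:,::-1])"
```

```text
delta cm [ 3.8  -0.06  1.01] yaw 0.001 pos [0.4629 0.1091 0.1804] closing ang 1.53 t 11.375 j7 1.32 F [-2.3 -0.   2.1] w 0.0743 gf 0.0
```

View pics/j.png

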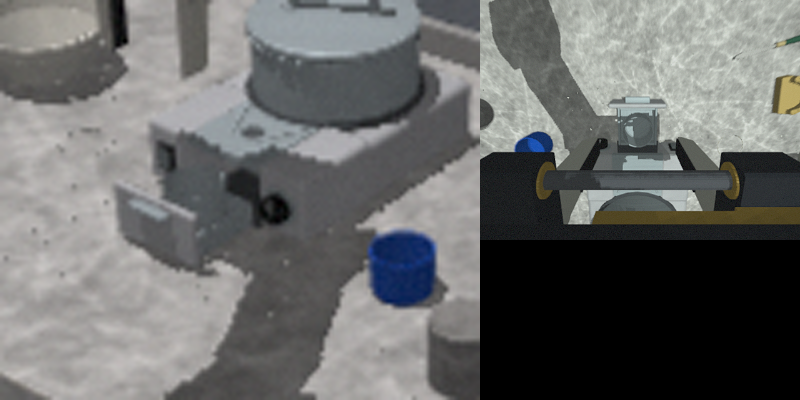

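```bash
python3 -c "
from h import *
d,R,t=cam('wrist')
for q in bot.trace(d,'cup_center')[:3]:
  ys,xs=np.nonzero(q['region']); print(q['p'],q['xy'],onz(d,R,t,[[xs.min(),ys.mean()],[xs.max(),ys.mean()],[xs.mean(),ys.min()],[xs.mean(),ys.max()]],.052).round(3).tolist())
delta(.425,.11,.17,1.529); delta(.418,.11,.17,1.529)"
```

```text
0.81 [248.7, 206.4] [[0.49, 0.081, 0.052], [0.493, 0.134, 0.052], [0.463, 0.109, 0.052], [0.521, 0.106, 0.052]]
0.75 [87.1, 228.1] [[0.506, -0.101, 0.052], [0.509, -0.038, 0.052], [0.488, -0.063, 0.052], [0.523, -0.07, 0.052]]
delta cm [ 3.92 -0.    0.41] yaw 0.001 pos [0.4641 0.1084 0.1742] closing ang 1.53 t 11.525 j7 1.32 F [-0.2  0.9 -1.1] w 0.0742 gf 0.0
delta cm [ 4.61 -0.03  0.41] yaw 0.001 pos [0.4641 0.1084 0.1742] closing ang 1.53 t 11.525 j7 1.32 F [-0.2  0.9 -1.1] w 0.0742 gf 0.0
```

Call:
{"op": "carry_out", "data": {
  "deltas": [
    [2.5, 0, 0, 0, 56],
    [4.4, 0, 0, 0, 56],
    [4.4, 0, 0, 0, 56],
    [4.4, 0, 4, 0, 56],
    [4.4, 0, 8, 0, 56],
    [4.4, 0, 11, 0, 56],
    [4.4, 0, 13, 0, 56],
    [4.4, 0, 14.5, 0, 56],
    [4.4, 0, 15.2, 0, 56],
    [4.4, 0, 15.2, 0, 56]
  ]
}}

```text
time: 12.78
eef_pos: [0.4202, 0.1098, 0.02]
orientation: [0.021, 1.0, -0.0, -0.0]
contact_force: [-0.9, -0.7, 0.1]
gripper_width: 0.0522
grasp_force: 0.0
```

```bash
python3 -c "
from h import *
delta(.42,.11,.02,1.529)"
```

```text
delta cm [ 0.02  0.02 -0.  ] yaw 0.001 pos [0.4202 0.1098 0.02  ] closing ang 1.53 t 12.775 j7 1.32 F [-0.9 -0.7  0.1] w 0.0522 gf 0.0
```

Call:
{"op": "carry_out", "data": {
  "deltas": [
    [-0.8, 0, 0, 0, 56],
    [-1.6, 0, 0, 0, 56],
    [-2.2, 0, 0, 0, 56],
    [-2.8, 0, 0, 0, 56],
    [-3.5, 0, 0, 0, 56],
    [-4.2, 0, 0, 0, 56],
    [-4.9, 0, 0, 0, 56],
    [-5.6, 0, 0, 0, 56],
    [-6.3, 0, 0, 0, 56],
    [-7, 0, 0, 0, 56]
  ]
}}

```text
time: 14.02
eef_pos: [0.4902, 0.107, 0.0206]
orientation: [0.02, 1.0, -0.0, -0.0]
contact_force: [-1.5, -0.2, 0.7]
gripper_width: 0.052
grasp_force: 0.6
```

Call:
{"op": "carry_out", "data": {
  "deltas": [
    [-0.5, 0, 0, 0, 56],
    [-1, 0, 0, 0, 56],
    [-1.5, 0, 0, 0, 56],
    [-1.8, 0, 0, 0, 56],
    [-1.8, 0, 0, 0, 56]
  ]
}}

```text
time: 14.65
eef_pos: [0.5085, 0.1065, 0.0207]
orientation: [0.02, 1.0, 0.0, 0.001]
contact_force: [0.5, 1.0, -0.5]
gripper_width: 0.0522
grasp_force: 0.0
```

Call:
{"op": "carry_out", "data": {
  "deltas": [
    [-0.3, 0, 0, 0, 56],
    [-0.6, 0, 0, 0, 56],
    [-0.9, 0, 0, 0, 56],
    [-0.9, 0, 0, 0, 56]
  ]
}}

```text
time: 15.15
eef_pos: [0.5131, 0.1063, 0.0204]
orientation: [0.021, 1.0, -0.0, -0.004]
contact_force: [-6.7, 0.7, 4.6]
gripper_width: 0.0518
grasp_force: 3.2
```

```bash
python3 -c "
from h import *
d,R,t=cam('wrist'); save(d,'k.png')
for n in ['drip_drawer','cup_center']:
  for q in bot.trace(d,n)[:2]:
    ys,xs=np.nonzero(q['region']); print(n,q['p'],q['xy'],len(xs),onz(d,R,t,[xs.mean(),ys.min()],.058).round(3))
delta(.42,.11,.02,1.529)"
```

```text
drip_drawer 0.7 [249.6, 258.7] 2841 [[0.501 0.107 0.058]]
cup_center 0.6 [2.7, 254.5] 237 [[ 0.495 -0.01   0.058]]
delta cm [ 9.31 -0.01  0.11] yaw 0.001 pos [0.5131 0.1062 0.0203] closing ang 1.53 t 15.3 j7 1.36 F [-6.1  0.9  5.4] w 0.052 gf 3.1712595373392105
```

Call:
{"op": "carry_out", "data": {
  "deltas": [
    [-0.3, 0, 0, 0, 56],
    [-0.6, 0, 0, 0, 56],
    [-0.6, 0, 0, 0, 56]
  ]
}}

```text
time: 15.68
eef_pos: [0.5127, 0.1062, 0.0201]
orientation: [0.02, 1.0, -0.001, -0.01]
contact_force: [-15.0, 1.6, 13.4]
gripper_width: 0.052
grasp_force: 7.7
```

Call:
{"op": "carry_out", "data": {
  "deltas": [
    [1.5, 0, 0, 0, 56],
    [4, 0, 0, 0, 56],
    [6, 0, -3, 0, 56],
    [6, 0, -9, 0, 56],
    [6, 0, -15, 0, 70],
    [6, 0, -20, 0, 70],
    [3, 0, -22, 0, 70],
    [3, 0, -22, 0, 70],
    [3, 0, -22, 0, 70]
  ]
}}

```text
time: 16.8
eef_pos: [0.4917, 0.1069, 0.2396]
orientation: [0.02, 1.0, -0.0, -0.001]
contact_force: [0.0, -0.0, -0.1]
gripper_width: 0.0651
grasp_force: 0.0
```

```bash
python3 -c "
from h import *
d,R,t=cam('wrist'); save(d,'l.png'); np.savez('l.npz',R=R,t=t,k=[d['fx'],d['fy'],d['cx'],d['cy']])
for n in ['drip_drawer','lid_handle','pot_lid']:
  for q in bot.trace(d,n)[:1]:
    ys,xs=np.nonzero(q['region']); print(n,q['p'],q['xy'],len(xs),onz(d,R,t,[[xs.mean(),ys.min()],[xs.mean(),ys.max()],[xs.min(),ys.mean()],[xs.max(),ys.mean()]],.058).round(3).tolist())
p=proj(d,R,t,[.53,.105,.058])[0]; print(p)
x,y=int(p[0])-65,int(p[1])-50; x=max(x,0);y=max(y,0); print(x,y)
cv2.imwrite('pics/m.png',cv2.resize(d['image'][y:y+100,x:x+130,::-1],(780,600),interpolation=cv2.INTER_CUBIC))
delta(.65,.1,.26,.46-1.57)"
```

```text
drip_drawer 0.98 [252.3, 197.1] 1012 [[0.509, 0.106, 0.058], [0.528, 0.105, 0.058], [0.518, 0.061, 0.058], [0.521, 0.149, 0.058]]
lid_handle 0.69 [250.9, 321.1] 3901 [[0.675, 0.099, 0.058], [0.728, 0.097, 0.058], [0.698, 0.006, 0.058], [0.705, 0.191, 0.058]]
pot_lid 0.71 [248.7, 317.0] 3945 [[0.675, 0.099, 0.058], [0.727, 0.097, 0.058], [0.698, 0.006, 0.058], [0.705, 0.191, 0.058]]
[251.22853137 203.17149779]
186 153
delta cm [-15.84  -0.06  -2.07] yaw -0.501 pos [0.4917 0.107  0.2397] closing ang 1.53 t 17.0 j7 1.32 F [ 0.6  1.  -0.6] w 0.0648 gf 0.0
```

View pics/m.png

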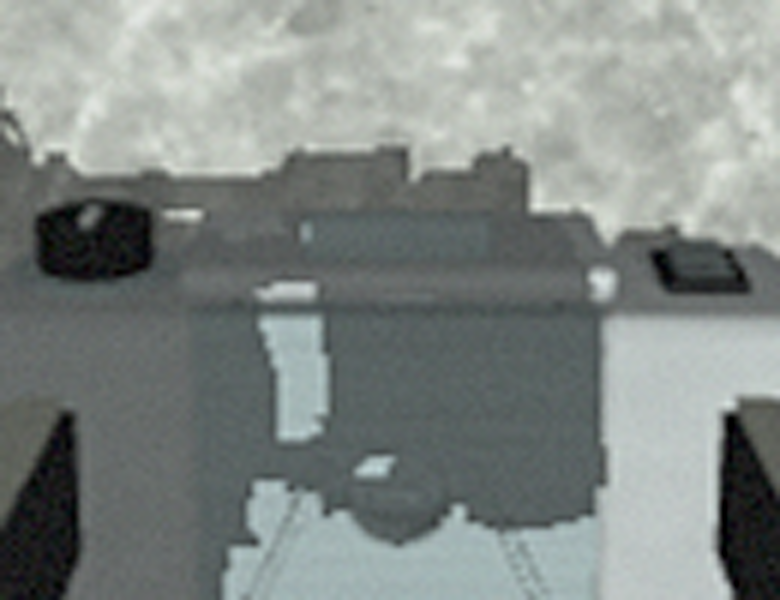

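Call:
{"op": "carry_out", "data": {
  "deltas": [
    [0, 0, -1, 0.18, 100],
    [-5, 0, -1, 0.36, 100],
    [-10, 0, -1, 0.54, 100],
    [-15, 0, -1, 0.72, 100],
    [-18, -0.1, -1, 0.9, 100],
    [-18.8, -0.1, -1, 1.06, 100],
    [-18.8, -0.1, -1, 1.06, 100],
    [-18.8, -0.1, -1, 1.06, 100],
    [-18.8, -0.1, -1, 1.06, 100]
  ]
}}

```text
time: 18.12
eef_pos: [0.68, 0.0985, 0.2509]
orientation: [0.522, 0.853, 0.0, -0.0]
contact_force: [-0.6, 0.1, -0.3]
gripper_width: 0.0928
grasp_force: 0.0
```

```bash
python3 -c "
from h import *
d,R,t=cam('wrist'); save(d,'n.png'); im=d['image'].astype(int)
p=proj(d,R,t,[.68,.098,.181])[0]; print('exp',p)
q=bot.trace(d,'pot_lid')[0]; print(q['p'],q['xy'],q['region'].sum())
m=((im.max(2)<55)).astype(np.uint8); n,l,s,c=cv2.connectedComponentsWithStats(m)
for i in range(1,n):
  if s[i,4]>300:
    ys,xs=np.nonzero(l==i); P=onz(d,R,t,np.c_[xs,ys],.181)[:,:2]; rc=cv2.minAreaRect((P*1000).astype(np.float32)); print(i,s[i],c[i].round(),np.round(rc[0]),np.round(rc[1]),rc[2])
delta(.68,.098,.25,.464)"
```

```text
exp [251.19785587 200.79383458]
0.65 [252.3, 176.7] 18658
3 [ 244  145   18  103 1594] [252. 195.] [680. 100.] [13. 89.] 25.946544647216797
5 [    0   222   512   162 31105] [241. 325.] [732.   6.] [516. 173.] 26.969669342041016
delta cm [-0.03 -0.04  0.11] yaw 0.007 pos [0.6802 0.0984 0.2511] closing ang 0.471 t 18.225 j7 0.48 F [ 1.2 -0.  -0. ] w 0.093 gf 0.0
```

View pics/n.png

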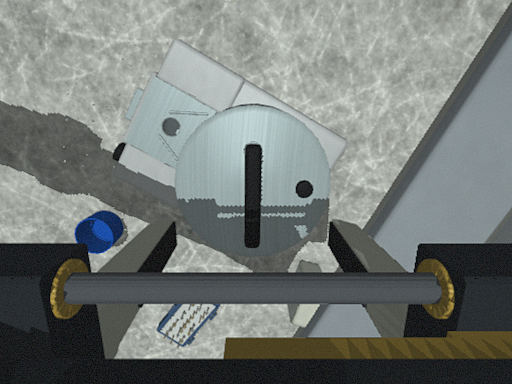

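Call:
{"op": "carry_out", "data": {
  "deltas": [
    [0.14, 0.07, 0, 0.018, 40],
    [0.14, 0.07, 0, 0.018, 40],
    [0.14, 0.07, 2, 0.018, 40],
    [0.14, 0.07, 4, 0.018, 40],
    [0.14, 0.07, 6, 0.018, 40],
    [0.14, 0.07, 8, 0.018, 40],
    [0.14, 0.07, 9, 0.018, 40],
    [0.14, 0.07, 9.6, 0.018, 40],
    [0.14, 0.07, 9.6, 0.018, 40],
    [0.14, 0.07, 9.6, 0.018, 40]
  ]
}}

```text
time: 19.48
eef_pos: [0.6811, 0.0999, 0.1555]
orientation: [0.531, 0.848, 0.0, 0.001]
contact_force: [-0.5, 0.1, 0.4]
gripper_width: 0.0371
grasp_force: 0.0
```

Call:
{"op": "carry_out", "data": {
  "deltas": [
    [0, 0, 0, 0, 25],
    [0, 0, 0, 0, 15],
    [0, 0, 0, 0, 5],
    [0, 0, 0, 0, 0],
    [0, 0, 0, 0, 0],
    [0, 0, 0, 0, 0]
  ]
}}

```text
time: 20.23
eef_pos: [0.6802, 0.0997, 0.1548]
orientation: [0.531, 0.848, -0.0, -0.0]
contact_force: [-2.2, -0.9, 3.3]
gripper_width: 0.0141
grasp_force: 30.0
```

Call:
{"op": "carry_out", "data": {
  "deltas": [
    [0, 0, -0.1, 0, 0],
    [0, 0, -0.2, 0, 0],
    [0, 0, -0.3, 0, 0],
    [0, 0, -0.3, 0, 0]
  ]
}}

```text
time: 20.72
eef_pos: [0.6799, 0.1, 0.1562]
orientation: [0.531, 0.848, -0.001, -0.001]
contact_force: [1.2, -0.8, -7.9]
gripper_width: 0.0134
grasp_force: 30.0
```

Call:
{"op": "carry_out", "data": {
  "deltas": [
    [0, 0, -0.07, 0, 0],
    [0, 0, -0.14, 0, 0],
    [0, 0, -0.2, 0, 0],
    [0, 0, -0.2, 0, 0]
  ]
}}

```text
time: 21.22
eef_pos: [0.6795, 0.0999, 0.1585]
orientation: [0.531, 0.848, -0.001, -0.001]
contact_force: [0.2, -0.5, -15.2]
gripper_width: 0.0139
grasp_force: 30.0
```

Call:
{"op": "carry_out", "data": {
  "deltas": [
    [0, 0, -0.05, 0, 0],
    [0, 0, -0.1, 0, 0],
    [0, 0, -0.1, 0, 0]
  ]
}}

```text
time: 21.6
eef_pos: [0.6798, 0.0999, 0.16]
orientation: [0.531, 0.848, -0.001, -0.001]
contact_force: [-1.1, -1.0, -16.8]
gripper_width: 0.0137
grasp_force: 30.0
```

Call:
{"op": "carry_out", "data": {
  "deltas": [
    [0, 0, -0.05, 0, 0],
    [0, 0, -0.1, 0, 0],
    [0, 0, -0.1, 0, 0]
  ]
}}

```text
time: 21.98
eef_pos: [0.682, 0.0999, 0.1653]
orientation: [0.531, 0.848, 0.002, 0.002]
contact_force: [-3.2, -0.5, -0.1]
gripper_width: 0.0136
grasp_force: 30.0
```

Call:
{"op": "carry_out", "data": {
  "deltas": [
    [0, 0, -0.05, 0, 0],
    [0, 0, -0.1, 0, 0],
    [0, 0, -0.1, 0, 0]
  ]
}}

```text
time: 22.35
eef_pos: [0.6818, 0.0998, 0.1649]
orientation: [0.531, 0.848, 0.001, 0.002]
contact_force: [-4.4, -1.5, 6.6]
gripper_width: 0.0139
grasp_force: 30.0
```

Call:
{"op": "carry_out", "data": {
  "deltas": [
    [0, 0, -0.1, 0, 0],
    [0, 0, -0.2, 0, 0],
    [0, 0, -0.3, 0, 0],
    [0, 0, -0.4, 0, 0],
    [0, 0, -0.5, 0, 0],
    [0, 0, -0.6, 0, 0],
    [0, 0, -0.7, 0, 0],
    [0, 0, -0.8, 0, 0],
    [0, 0, -0.8, 0, 0]
  ]
}}

```text
time: 23.48
eef_pos: [0.6807, 0.0999, 0.1708]
orientation: [0.531, 0.848, 0.0, 0.0]
contact_force: [-0.1, -0.5, -2.4]
gripper_width: 0.0136
grasp_force: 30.0
```

Call:
{"op": "carry_out", "data": {
  "deltas": [
    [0, 0, -0.1, 0, 0],
    [0, 0, -0.2, 0, 0],
    [0, 0, -0.3, 0, 0],
    [0, 0, -0.4, 0, 0],
    [0, 0, -0.45, 0, 0],
    [0, 0, -0.45, 0, 0],
    [0, 0, -0.45, 0, 0],
    [0, 0, -0.45, 0, 0]
  ]
}}

```text
time: 24.48
eef_pos: [0.6805, 0.0999, 0.1751]
orientation: [0.531, 0.848, -0.0, -0.0]
contact_force: [0.0, -0.3, -2.2]
gripper_width: 0.0139
grasp_force: 30.0
```

```bash
python3 - <<'E'
from h import *
d,R,t=cam('side'); q=bot.trace(d,'pot_lid')[0]; ys,xs=np.nonzero(q['region']); print('lid px',q['p'],xs.min(),xs.max(),ys.min(),ys.max())
cx,cy=.681,.0995
a=np.linspace(0,2*np.pi,90)
for z in (.128,.138,.148,.153):
    p=proj(d,R,t,np.c_[cx+.078*np.cos(a),cy+.078*np.sin(a),0*a+z]); print(z,p[:,0].min().round(1),p[:,0].max().round(1),p[:,1].min().round(1),p[:,1].max().round(1))
q=bot.trace(d,'drip_drawer'); print([(x['p'],x['xy']) for x in q[:1]], proj(d,R,t,[.525,.1065,.033]))
s=bot.read_state(); print(s['eef_pos'],Ro.from_quat(s['orientation']).as_matrix()[:,2],s['contact_force'],s['ft_torque'],s['gripper_width'],np.abs(s['qd']).max())
b=d['image'][130:230,200:300]; cv2.imwrite('pics/z.png',b[:,:,::-1])
# lower edge of lid column profile at the lid's centre
c=int(proj(d,R,t,[cx,cy,.14])[0,0]); print(c,d['image'][150:215,c].mean(1).round().astype(int).tolist())
E
```

```text
lid px 0.92 231 274 146 171
0.128 230.7 274.9 155.3 175.1
0.138 230.6 274.9 152.8 172.5
0.148 230.4 274.9 150.3 169.8
0.153 230.4 274.9 149.1 168.5
[(0.69, [224.3, 206.5])] [[223.8320904  205.93216053]]
[0.6805053  0.0999395  0.17511195] [-1.38829724e-04 -5.11223165e-05 -9.99999989e-01] [-0.11995725  0.10519741 -3.01303838] [ 0.01660472  0.00751896 -0.05402856] 0.014027062122838723 0.0025891402298957597
252 [94, 93, 95, 89, 89, 79, 78, 75, 79, 79, 134, 149, 117, 82, 80, 78, 80, 83, 87, 86, 91, 70, 41, 28, 32, 68, 91, 89, 83, 82, 81, 83, 80, 84, 82, 85, 84, 83, 82, 84, 66, 69, 98, 90, 82, 81, 84, 84, 85, 83, 87, 87, 91, 88, 86, 87, 87, 86, 88, 85, 87, 87, 87, 85, 89]
```

```bash
python3 - <<'E'
from h import *
c=cv2.imread('pics/c.png'); old=cv2.resize(c,(220,160),interpolation=cv2.INTER_AREA).astype(np.float32).mean(2)
d,R,t=cam('side'); new=d['image'][130:290,180:400].astype(np.float32).mean(2)
for x in (54,58,62,66,70,80,84,88,92): # columns on lid
    print(x+180,'old',old[28:50,x].round().astype(int).tolist()); print('    new',new[28:50,x].round().astype(int).tolist())
E
```

```text
234 old [85, 104, 139, 148, 147, 147, 147, 149, 149, 150, 147, 126, 104, 115, 92, 73, 83, 86, 85, 86, 87, 85]
    new [155, 156, 157, 159, 156, 152, 127, 84, 39, 21, 66, 82, 107, 138, 97, 74, 87, 93, 91, 90, 92, 93]
238 old [130, 145, 147, 148, 148, 147, 151, 150, 151, 151, 150, 148, 149, 142, 102, 82, 75, 74, 74, 76, 84, 88]
    new [155, 159, 158, 158, 157, 156, 156, 159, 132, 96, 81, 77, 51, 30, 101, 133, 95, 78, 78, 80, 88, 90]
242 old [91, 89, 96, 119, 130, 143, 147, 150, 151, 149, 148, 149, 151, 153, 160, 116, 79, 77, 77, 76, 76, 77]
    new [156, 157, 159, 159, 155, 156, 155, 157, 163, 147, 103, 83, 80, 83, 48, 47, 136, 111, 82, 79, 81, 79]
246 old [149, 146, 98, 79, 130, 149, 150, 152, 152, 150, 149, 149, 150, 152, 157, 152, 109, 79, 74, 75, 77, 76]
    new [157, 159, 160, 161, 158, 158, 158, 159, 161, 124, 91, 81, 81, 80, 51, 22, 53, 140, 108, 79, 82, 83]
250 old [147, 145, 98, 78, 132, 149, 151, 150, 151, 149, 150, 150, 149, 151, 156, 171, 120, 79, 84, 79, 77, 79]
    new [76, 79, 95, 83, 82, 79, 132, 103, 79, 76, 85, 85, 89, 63, 39, 31, 25, 69, 89, 83, 85, 84]
260 old [148, 149, 144, 100, 79, 129, 149, 149, 152, 149, 148, 148, 146, 147, 145, 112, 92, 84, 78, 76, 79, 81]
    new [79, 79, 81, 78, 81, 80, 82, 77, 80, 82, 82, 74, 73, 69, 45, 23, 67, 86, 84, 80, 84, 82]
264 old [92, 92, 90, 84, 79, 102, 138, 148, 150, 149, 149, 147, 147, 143, 117, 88, 77, 76, 77, 79, 75, 78]
    new [78, 77, 79, 78, 78, 80, 79, 80, 80, 79, 81, 76, 79, 61, 34, 67, 81, 80, 83, 81, 82, 80]
268 old [144, 145, 144, 140, 101, 83, 128, 146, 147, 146, 148, 146, 144, 103, 75, 75, 75, 76, 76, 76, 77, 74]
    new [79, 77, 76, 78, 78, 79, 76, 82, 80, 79, 77, 59, 35, 34, 71, 80, 82, 78, 79, 80, 81, 80]
272 old [85, 124, 142, 144, 144, 144, 145, 143, 144, 140, 123, 93, 74, 73, 72, 72, 72, 72, 71, 71, 74, 71]
    new [79, 76, 78, 77, 77, 81, 60, 37, 17, 9, 48, 68, 78, 78, 78, 79, 77, 75, 75, 75, 76, 76]
```

```bash
python3 -c "
from h import *
print(bot.hand_in())"
```

```text
the job is handed in; nothing more can be done
None
```

The job is handed in: the steel cup stands upright in its seat, the drawer is pushed fully home, and the lid is held still and level about 20 mm above the rim. It came up about 5 mm in one small step as the seal let go.

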